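# Nest the mixing pots on the fume grille and hold the spring air gate open

## Robot

A 6-joint arm with a two-finger parallel gripper is mounted at the origin on the work surface. World frame = base frame: x ahead of the robot, y to its left, z up, the work surface at z = 0. Lengths are in m, angles in rad, forces in N, time in s.
With the tool pointing down it reaches from about 0.375 to 0.9 m from the base axis. Payload 3.1 kg.
Tool frame: the origin (TCP) lies at the very end of the fingers, on their centre line; the grasp point (between the pads) lies robot.grip_point_offset behind it (robot.grip_point_offset is the distance from the TCP to the grasp point, in m); z points along the fingers, y is the line along which they close (so a half turn about z gives the same grasp; the last joint's range is limited). The gripper opens to 87 mm and grips with 3 to 60 N. Pads are 19 mm wide; open, the fingers measure 117 mm over their backs; the gripper's body (75 mm by 190 mm) begins 51 mm behind the grasp point.
Start: joints at [-1.452, 0.527, 1.433, -0, 1.181, -0.178], TCP at [0.183, -0.597, 0.223] pointing down, gripper open.
Joint ranges: [-3.08, 3.08], [-0.75, 2.2], [0.22, 2.44], [-1.43, 4.57], [0, 2.65], [-2.85, 2.85]. Speed limits (rad/s): [2.79, 2.79, 3.14, 3.14, 3.14, 3.14].

## Interface

Orientations are given as a rotation vector (axis times angle).
In Python, from rig import robot gives the robot as it stands.
- The arm moves only by the tool drive_tool, never from a script. Its argument "motion" is a list of rows, each a list of 3 entries, a list of its own where there are three numbers: the turn, a rotation vector about the tool's x, y, z in degrees, then the shift along the tool's x, y, z in cm, then the closure, from -1 (fully open) to 1 (shut). In form: [[[wx, wy, wz], [tx, ty, tz], gripper], ...]. A call has 1 to 12 rows; each row shifts and turns the commanded pose from where the row before left it, along the tool's axes as they then stand; what a row does not reach is not made up. A row lasts 1/8 s, in which the tool goes at most 62.5 mm and 10.7 degrees, less where a joint would pass 70% of its speed; a pose out of reach is approached as far as the arm can. A call with a gripper value outside its range is refused whole. The fingers move at their own pace and stop on an object; "grip_force" is the grip in N (left out, the last holds). Time passes only in rows, so rows that do not move let the fingers close. It gives the time, the measured TCP pose, the force, the opening and the grip force at its end, in the units of the state.
- robot.get_state(): the state, without advancing time (a new reading comes with each control period).
- robot.read_camera(name): name is "scene" or "top"; returns a dict with "img" (480x640x3 uint8, blue, green, red), "K" (3x3 intrinsics, pixels), "k1" (the pictures are not rectified: a ray, as slopes to the right and down, at radius r is drawn at 1 + k1 r^2 times it, then the intrinsics apply), "camera_from_world" (4x4, takes a point from world to camera coordinates). Camera axes: x right, y down, z forward; pixel columns grow to the right and rows downward; lengths in m; the calibration is good to about 2 mm. A picture is of the moment at which its call begins. There is no depth.
- robot.job_done(): hands the job in; it is judged then, once.
The state is a dict: "time_s": time; "qpos": joint angles; "qvel": joint speeds; "effort": joint torques, N m; "eef_pos": TCP position; "eef_rot": TCP orientation; "ft_force": force on the tool from outside, world axes, zero at the start; "ft_torque": the same for the moment, N m; "width": opening from 0.0 (shut) to 1.0 (fully open); "grip_force": force on a finger pad.
Only numpy, scipy, OpenCV 4.12 (cv2) and the standard library are available. Lean on these libraries where they do the work, as an engineer would, in place of code of your own. Each camera call takes 0.05 s, during which the arm holds its last target. There are 200 camera calls.

## Task

The used mixing pots need airing on the bench extractor: nest the orange and the blue pot, in either order, into the white pot standing on the round grille, so that they make one upright, fully seated stack there, and let go of it. Then pull the red spring-return handle of the air gate out until its pointer is level with the green clip on the scale rail, and keep holding it there: the job finishes with the gripper still holding the handle at the mark, since the spring shuts the gate when it is let go. Leave everything else on the bench where it is.

Things in the scene. Friction and masses are not known exactly. Their poses are not given: they have to be found in the camera images.
- unit: bench extractor, fixed: L-shaped aluminium plate 340 mm wide, 12 mm thick, x = -190 (right part) or -80 mm (left) to +190; blue fan housing on it, 112 mm high over the bench, from x = +95 mm; grey gate housing, 58 mm high, from x = -25 mm, at the right. Origin: mid-width, on the bench; x points away from the robot along the gate's travel, y left seen from the robot, z up
- grille (a point): centre of the round dark grille, 112 mm across, flush with the top of the base plate (12 mm above the bench)
- gate_slide: the air gate's slide with its red handle. Origin: under the handle's centre, on the plate's top, 12 mm above the bench; axes as the unit's. Shut it is at x = -68, y = -85 mm in the unit's frame; pulled straight to the unit's -x, at most 95 mm. A spring pulls it back: 5 N when shut, 1.1 N more per cm, about 13 N at the farthest mark
- handle (a point): top centre of the red handle, 72 mm above the slide's origin (84 mm above the bench): an upright paddle 14 mm thick along the unit's x, 50 mm wide along y, to be pinched from above on its two broad faces; the gate housing's face is 36 mm behind it when shut
- pointer (a point): tip of the thin red pointer standing out 28 mm from the handle's right side (-y), in the handle's mid-plane, 53 mm from its centre and 26 mm above the slide's origin; it stops just short of the green clip
- mark: green clip, fixed on the white scale rail right (-y) of the handle's path: 10 mm along the rail, 26 mm across, 16 mm high, a narrow ridge on its middle line. Origin: centre of its underside, 24 mm above the bench, axes as the unit's. The pointer is at the mark when it has the same x along the unit's x axis: 40 to 75 mm of pull from shut
- pot_white: white, the one standing on the grille: tapered open plastic mixing pot, 70 g, one of three alike: 68 mm high, outer diameter 38 mm at the foot, 62 mm at the rim, wall 2.5 mm, inner floor 26 mm above its underside. A nested pot rests on that floor, its origin 26 mm above the other's. Origin: centre of the underside, z up the axis
- pot_orange: orange, loose on the bench: tapered open plastic mixing pot, 70 g, one of three alike: 68 mm high, outer diameter 38 mm at the foot, 62 mm at the rim, wall 2.5 mm, inner floor 26 mm above its underside. A nested pot rests on that floor, its origin 26 mm above the other's. Origin: centre of the underside, z up the axis
- pot_blue: blue, loose on the bench: tapered open plastic mixing pot, 70 g, one of three alike: 68 mm high, outer diameter 38 mm at the foot, 62 mm at the rim, wall 2.5 mm, inner floor 26 mm above its underside. A nested pot rests on that floor, its origin 26 mm above the other's. Origin: centre of the underside, z up the axis
- glue: bystander: white glue bottle with red cap, 52 mm across, 130 mm high; origin under its centre
- tape: bystander: yellow tape roll lying flat, 90 mm across, 24 mm high; origin under its centre
- tin: bystander: paint tin with green label, 72 mm across, 90 mm high; origin under its centre
- tower: bystander: wooden stepped model building, base 90 x 60 mm, 98 mm high; origin under its centre
- driver: bystander: screwdriver with blue handle, lying; origin under its middle
- offcut: bystander: brown wooden block 90 x 45 x 30 mm; origin under its centre
There are look-alikes about, which are no part of the job. There is more than one size of the pot_orange; the one meant has the size given above.

How it is judged:
By the outcome, as a careful person would: the job done as asked, in the order asked, and still so for the second after the job is handed in, while the arm keeps its last pose, push and grip.
It also fails if it takes over 72 s, if anything falls off the work surface, if the arm or the gripper's body presses on something with over 40 N, if the wrist force passes 120 N, or if a joint passes its speed limit or range.

## Working session

There is one attempt and no reset: what is moved stays moved. The work goes in short steps, Python scripts to look and compute and a tool call to move; the robot and the scene stay as the last step left them, time stands still between calls to the robot, and variables do not carry over. Pictures are saved under pics/ and viewed, at most 10 in all, crops included, and the job is handed in when it is done.

Besides the shell and the picture viewer there is one more tool, called after ">>>" as a command line: name --argument value ..., lists and objects as JSON in quotes. drive_tool: Moves the arm, as the interface text tells. Its arguments: {"type":"object","properties":{"motion":{"type":"array"},"grip_force":{"type":"number"}},"required":["motion"]}

```bash
ls; mkdir -p pics
python3 - <<'E'
from rig import robot
import cv2,numpy as np
print(robot.get_state(), robot.grip_point_offset)
for n in("scene","top"):
    r=robot.read_camera(n); cv2.imwrite(f"pics/{n}0.png",r["img"]); print(n,r["K"],r["k1"],r["camera_from_world"])
E
```

```text
pics
{'time_s': 0.0, 'qpos': array([-1.45151182e+00,  5.28474325e-01,  1.43391845e+00, -3.58164813e-05,
        1.18137962e+00, -1.78503707e-01]), 'qvel': array([-0.0003082 , -0.00098184,  0.00052502,  0.00010141,  0.00018973,
        0.00133217]), 'effort': array([-5.33428356e-04, -4.40047073e+01, -1.76593727e+01,  6.33569062e-02,
        5.82197669e-02, -1.56249766e-04]), 'eef_pos': array([ 0.1833057 , -0.59674087,  0.22156148]), 'eef_rot': array([-3.10467441e+00, -4.65736005e-01, -4.93302828e-05]), 'ft_force': array([ 0.68608142,  0.04597688, -0.41684063]), 'ft_torque': array([-0.0332287 , -0.02018766, -0.04709721]), 'grip_force': 0.0, 'width': 0.9997823717378704} 0.0187
scene [[613.10516128   0.         314.32489063]
 [  0.         613.10516128 242.87666557]
 [  0.           0.           1.        ]] -0.1914550981704938 [[ 0.74251314  0.66945305  0.02251317 -0.43010794]
 [ 0.38515368 -0.39920619 -0.8320403  -0.14330299]
 [-0.54802452  0.62647189 -0.55425815  1.70882859]
 [ 0.          0.          0.          1.        ]]
top [[465.3926836    0.         325.32111697]
 [  0.         465.3926836  250.5789387 ]
 [  0.           0.           1.        ]] -0.01625212851168974 [[-0.0595085  -0.99822559  0.00209806  0.04039048]
 [-0.97636265  0.05776741 -0.20827601  0.5624245 ]
 [ 0.20778524 -0.01444266 -0.97806784  1.24483137]
 [ 0.          0.          0.          1.        ]]
```

View pics/scene0.png

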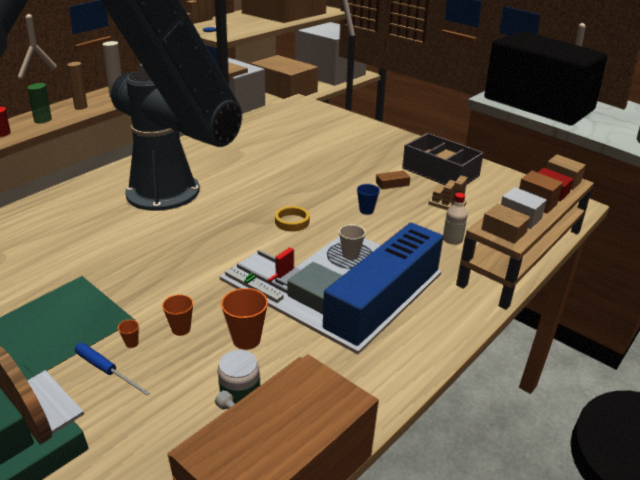

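View pics/top0.png

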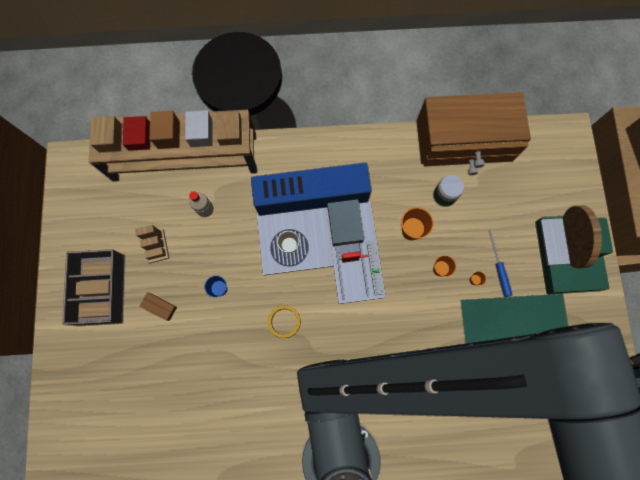

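The scene view shows three orange pots, at (128,333), (179,314) and (245,317). It also shows the blue pot at (367,198), the white pot at (351,240) on the grille, and the red handle at (285,263). In the top view the orange pots are at (478,279), (445,266) and (417,223). Blue is at (216,287), white at (289,244), the handle at (352,257), and the green clip at about (376,270). I'll measure the rim diameters to pick the right orange pot.

```bash
cat > h.py <<'E'
import cv2,numpy as np
from rig import robot
from scipy.spatial.transform import Rotation as R
def D(r): return np.array([r["k1"],0,0,0,0])
def und(r,p):
    # drawn = (1+k1 r^2)*ray
    return cv2.undistortPoints(np.array(p,float).reshape(-1,1,2),r["K"],D(r)).reshape(-1,2)
def rays(r,p):
    M=r["camera_from_world"]; s=und(r,p)
    d=np.c_[s,np.ones(len(s))]@M[:3,:3]
    return -M[:3,:3].T@M[:3,3],d
def plane(r,p,z):
    c,d=rays(r,p); return c+d*((z-c[2])/d[:,2])[:,None]
def pix(r,P):
    M=r["camera_from_world"]; q=np.array(P,float).reshape(-1,3)@M[:3,:3].T+M[:3,3]
    return cv2.projectPoints(q,np.zeros(3),np.zeros(3),r["K"],D(r))[0].reshape(-1,2)
def blobs(r,lo,hi,amin=30,roi=None):
    h=cv2.cvtColor(r["img"],cv2.COLOR_BGR2HSV); m=cv2.inRange(h,lo,hi)
    if roi:
        k=np.zeros_like(m); x0,y0,x1,y1=roi; k[y0:y1,x0:x1]=255; m&=k
    m=cv2.morphologyEx(m,cv2.MORPH_CLOSE,np.ones((3,3)))
    return [c for c in cv2.findContours(m,cv2.RETR_EXTERNAL,cv2.CHAIN_APPROX_NONE)[0] if cv2.contourArea(c)>amin]
def tri(ra,pa,rb,pb):
    a,d=rays(ra,[pa]);b,e=rays(rb,[pb]);d=d[0];e=e[0]
    s=np.linalg.lstsq(np.c_[d,-e],b-a,rcond=None)[0]
    return (a+d*s[0]+b+e*s[1])/2, np.linalg.norm(a+d*s[0]-b-e*s[1])
def rim(r,c,z):
    P=plane(r,c.reshape(-1,2),z)[:,:2]
    (x,y),rad=cv2.minEnclosingCircle(P.astype(np.float32)); return np.array([x,y]),2*rad
def go(xyz,yaw,st=None):
    """tool shift (cm, after turn) and turn (deg about tool z) from measured pose to TCP xyz, finger line at world angle yaw deg"""
    st=st or robot.get_state(); M=R.from_rotvec(st["eef_rot"])
    y=M.as_matrix()[:,1]; cur=np.degrees(np.arctan2(y[1],y[0]))
    w=(yaw-cur+90)%180-90
    T=M*R.from_rotvec([0,0,np.radians(-w)])
    d=np.array(xyz)-st["eef_pos"]
    print("yaw now %.1f turn z %.1f"%(cur,-w),"shift in now axes cm",(M.inv().apply(d)*100).round(2),"after turn",(T.inv().apply(d)*100).round(2),"tilt",M.as_matrix()[:,2].round(3))
E
python3 - <<'E'
from h import *
t=robot.read_camera("top"); s=robot.read_camera("scene")
print("cam",rays(t,[[320,240]])[0])
for nm,lo,hi,roi in(("orange",(3,120,60),(16,255,255),(395,200,500,300)),("blue",(105,120,30),(125,255,255),(195,265,240,310)),("red",(0,150,80),(3,255,255),(335,240,385,290)),("red2",(170,150,80),(180,255,255),(335,240,385,290)),("green",(45,80,40),(85,255,255),(340,230,400,300))):
    for c in blobs(t,lo,hi,8,roi):
        x,y,w,h=cv2.boundingRect(c); print(nm,(x,y,w,h),cv2.contourArea(c),[ (rim(t,c,z)[0].round(4),round(rim(t,c,z)[1],4)) for z in(.045,.068,.09)])
for n,r,b in(("a",t,(190,180,520,310)),("b",s,(100,180,420,360))):
    i=r["img"][b[1]:b[3],b[0]:b[2]]; cv2.imwrite(f"pics/{n}.png",cv2.resize(i,None,fx=2.4,fy=2.4,interpolation=cv2.INTER_CUBIC))
E
```

```text
cam [0.29287626 0.02580768 1.33458432]
orange (470, 271, 17, 15) 171.5 [(array([ 0.461 , -0.4153]), 0.0468), (array([ 0.4579, -0.4074]), 0.0459), (array([ 0.455 , -0.3999]), 0.0452)]
orange (433, 255, 24, 22) 386.0 [(array([ 0.5042, -0.3247]), 0.0695), (array([ 0.5004, -0.3184]), 0.0683), (array([ 0.4968, -0.3125]), 0.0671)]
orange (401, 207, 33, 33) 821.0 [(array([ 0.6292, -0.2594]), 0.1046), (array([ 0.6232, -0.2543]), 0.1027), (array([ 0.6175, -0.2495]), 0.1009)]
blue (205, 276, 22, 21) 331.5 [(array([0.4833, 0.3187]), 0.0622), (array([0.4799, 0.3135]), 0.0611), (array([0.4766, 0.3085]), 0.06)]
red (343, 252, 25, 7) 63.0 [(array([ 0.546 , -0.0759]), 0.0687), (array([ 0.5415, -0.0741]), 0.0675), (array([ 0.5371, -0.0723]), 0.0664)]
green (371, 269, 9, 4) 18.0 [(array([ 0.5015, -0.1291]), 0.0244), (array([ 0.4978, -0.1264]), 0.024), (array([ 0.4942, -0.1237]), 0.0236)]
```

View pics/a.png

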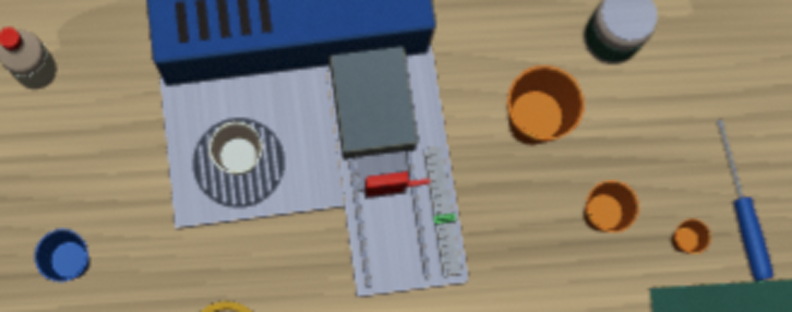

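View pics/b.png

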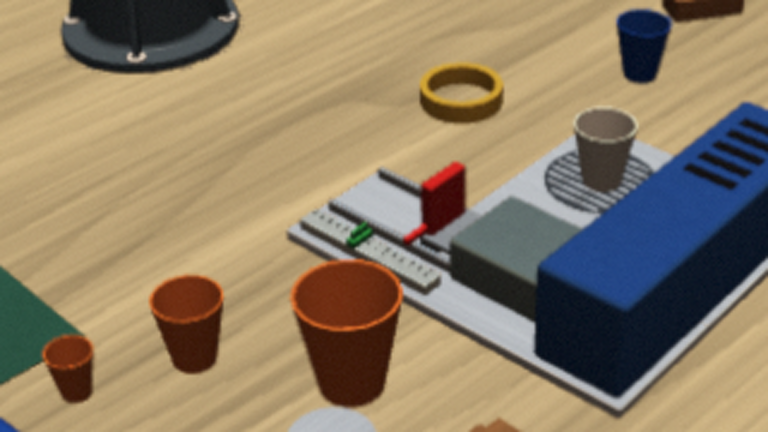

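Top-view candidates for orange: (417,223) has a rim of about 100 mm, (445,266) about 66 mm including some visible wall, and (478,279) about 45 mm. The middle one at (445,266) fits the 62 mm rim, and the enlarged crop confirms it. The blue pot at (216,287) also measures about 61 mm. Next I'll refine the rim centres and find the unit's pose.

```bash
cat >> h.py <<'E'
from scipy.optimize import least_squares
def rimfix(r,c,z,rad=.031):
    """fixed-radius circle through the half of the outline turned away from the camera"""
    P=plane(r,c.reshape(-1,2),z)[:,:2]; cam=rays(r,[[320,240]])[0][:2]; o=rim(r,c,z)[0]
    for _ in range(4):
        u=(o-cam)/np.linalg.norm(o-cam); Q=P[(P-o)@u>-.005]
        f=least_squares(lambda q:np.hypot(*(Q-q).T)-rad,o,loss="soft_l1",f_scale=.001); o=f.x
    return o,np.std(f.fun)
OR=((3,120,60),(16,255,255)); BL=((105,120,30),(125,255,255))
E
python3 - <<'E'
from h import *
t=robot.read_camera("top"); s=robot.read_camera("scene")
for n,r,o,b in(("top",t,(425,245,462,285),(195,265,240,310)),("scene",s,(155,285,205,345),(350,180,385,220))):
    for k,(lo,hi),roi in(("orange",OR,o),("blue",BL,b)):
        c=max(blobs(r,lo,hi,30,roi),key=cv2.contourArea); print(n,k,rimfix(r,c,.068),rimfix(r,c,.068,rim(r,c,.068)[1]/2)[0])
f=lambda p:plane(t,[(190+p[0]/2.4,180+p[1]/2.4)],.012)[0][:2]
A=f((467,283));B=f((176,228));C=f((358,296))
print(A,B,C,np.linalg.norm(A-B),np.linalg.norm(A-C))
ang=np.arctan2(*(B-A)[::-1])-np.arctan2(340,110); print("unit yaw",np.degrees(ang), "front",np.degrees(np.arctan2(*(C-A)[::-1]))-90)
Rm=np.array([[np.cos(ang),-np.sin(ang)],[np.sin(ang),np.cos(ang)]])
O=(A+B)/2-Rm@np.array([-.135,0]); print("O",O,"handle",O+Rm@[-.068,-.085])
# white pot rim: bright ring in top
g=plane(t,[(190+238/2.4,180+147/2.4)],.08)[0]; print("white rim approx",g)
# white rim in scene crop ellipse centre
print("scene white rim",plane(s,[(100+606/2.4,180+126/2.4)],.08)[0], "blue",plane(s,[(100+643/2.4,180+22/2.4)],.068)[0],"or",plane(s,[(100+187/2.4,180+297/2.4)],.068)[0])
print("handle top scene",plane(s,[(100+443/2.4,180+175/2.4)],.084)[0],"top",plane(t,[(190+386/2.4,180+180/2.4)],.084)[0])
i=t["img"][225:265,270:310]; cv2.imwrite("pics/w.png",cv2.resize(i,None,fx=12,fy=12,interpolation=cv2.INTER_CUBIC))
E
```

```text
top orange (array([ 0.49967314, -0.32018367]), np.float64(0.000878314371657713)) [ 0.49723965 -0.31717647]
top blue (array([0.47865906, 0.31167756]), np.float64(0.0017270434213514157)) [0.47896267 0.3121703 ]
scene orange (array([ 0.50057117, -0.31958827]), np.float64(0.0008166367357753842)) [ 0.5319722  -0.34323682]
scene blue (array([0.48499547, 0.31063972]), np.float64(0.001971927817930402)) [0.51496742 0.27157647]
[ 0.42639307 -0.15388914] [0.51274981 0.18836624] [ 0.41873394 -0.02383723] 0.35298191602799056 0.13027724320207912
unit yaw 3.7668164742508545 front 3.370422059328064
O [0.6042798  0.02610751] handle [ 0.54201086 -0.06317619]
white rim approx [0.59166959 0.10560633 0.08      ]
scene white rim [0.59631705 0.10928018 0.08      ] blue [0.48108154 0.31692679 0.068     ] or [ 0.50127001 -0.31829188  0.068     ]
handle top scene [ 0.54583965 -0.06177669  0.084     ] top [ 0.54205008 -0.06176236  0.084     ]
```

View pics/w.png

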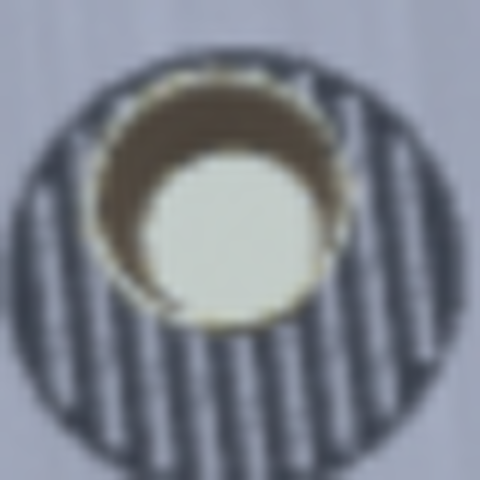

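The white rim spans about 87–352 by 65–332 in the crop, so its centre is near (288,241) in the full view, or about (0.593, 0.109) in world coordinates. The pot positions agree between views: orange (0.500,-0.320) and blue (0.480,0.313).

Run:
```python
from h import *
t=robot.read_camera("top"); print(plane(t,[(287.8,241.1)],.08))
go([.5,-.32,.13],-73); go([.5,-.32,.05],-73)
```

```text
[[0.59231906 0.10936438 0.08      ]]
yaw now -72.9 turn z 0.1 shift in now axes cm [ 38.4  -17.22   9.25] after turn [ 38.38 -17.26   9.25] tilt [-0.  0. -1.]
yaw now -72.9 turn z 0.1 shift in now axes cm [ 38.4  -17.21  17.25] after turn [ 38.38 -17.26  17.25] tilt [-0.  0. -1.]
```

>>> drive_tool --motion '[[[0, 0, 0], [3.84, -1.72, 0.9], -1], [[0, 0, 0], [3.84, -1.72, 0.9], -1], [[0, 0, 0], [3.84, -1.72, 0.9], -1], [[0, 0, 0], [3.84, -1.72, 0.9], -1], [[0, 0, 0], [3.84, -1.72, 0.9], -1], [[0, 0, 0], [3.84, -1.72, 0.9], -1], [[0, 0, 0], [3.84, -1.72, 0.9], -1], [[0, 0, 0], [3.84, -1.72, 0.9], -1], [[0, 0, 0], [3.84, -1.72, 0.9], -1], [[0, 0, 0], [3.84, -1.72, 0.9], -1], [[0, 0, 0], [0, 0, 0], -1], [[0, 0, 0], [0, 0, 0], -1]]' --grip_force 12

```text
time_s: 1.85
eef_pos: [0.4999, -0.3207, 0.1326]
eef_rot: [3.106, 0.467, -0.0]
ft_force: [-0.4, -1.0, 0.0]
width: 0.995
grip_force: 0.0
```

Run:
```python
from h import *
go([.5,-.32,.05],-73)
s=robot.read_camera("scene"); i=s["img"][180:380,80:340]; cv2.imwrite("pics/o1.png",cv2.resize(i,None,fx=3,fy=3,interpolation=cv2.INTER_CUBIC))
```

```text
yaw now -72.9 turn z 0.1 shift in now axes cm [ 0.03 -0.06  8.26] after turn [ 0.03 -0.06  8.26] tilt [-0.    -0.001 -1.   ]
```

View pics/o1.png

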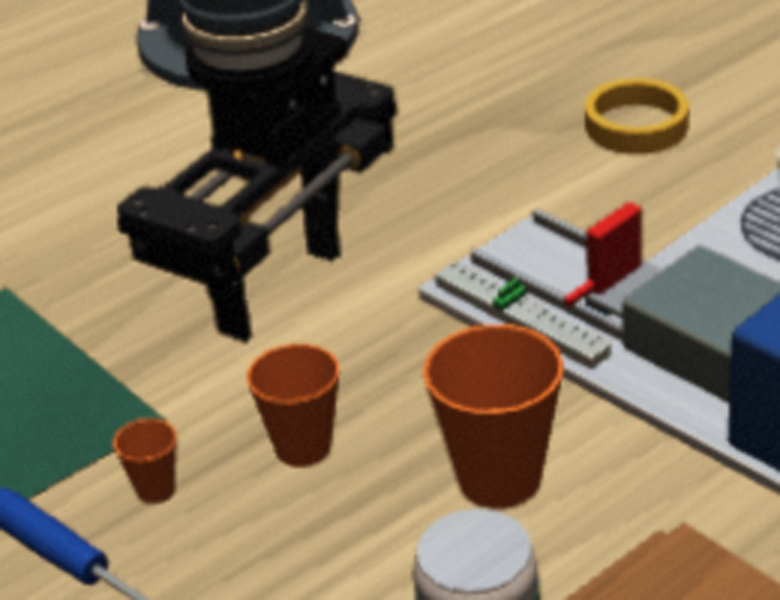

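The open gripper hovers over the middle orange pot; its finger tips are near crop (235,335) and (325,258), and the pot rim is centred near (293,375). I'll check the projected offset.

Run:
```python
from h import *
s=robot.read_camera("scene"); p=pix(s,[[.5,-.3207,.1326],[.5,-.32,.068],[.5,-.32,0]]); print((p-[80,180])*3)
y=np.array([np.cos(np.radians(-73)),np.sin(np.radians(-73)),0]); print((pix(s,[np.array([.5,-.3207,.1326])+k*.0435*y for k in(-1,1)])-[80,180])*3)
```

```text
[[278.86000136 293.60967527]
 [290.52093943 371.56946295]
 [301.47501594 448.89934891]]
[[317.78763118 258.08253872]
 [238.01590088 330.99195226]]
```

Projections match the picture to within about 2 mm, so I'll descend, grip and lift.

>>> drive_tool --motion '[[[0, 0, 0], [0, 0, 3], -1], [[0, 0, 0], [0, 0, 3], -1], [[0, 0, 0], [0, 0, 2.1], -1], [[0, 0, 0], [0, 0, 0], -1], [[0, 0, 0], [0, 0, 0], 1], [[0, 0, 0], [0, 0, 0], 1], [[0, 0, 0], [0, 0, 0], 1], [[0, 0, 0], [0, 0, 0], 1], [[0, 0, 0], [0, 0, 0], 1]]' --grip_force 12

```text
time_s: 3.08
eef_pos: [0.5004, -0.3205, 0.0523]
eef_rot: [3.106, 0.466, 0.001]
ft_force: [0.5, 0.8, 4.8]
width: 0.701
grip_force: 12.0
```

>>> drive_tool --motion '[[[0, 0, 0], [0, 0, -3], 1], [[0, 0, 0], [0, 0, -4], 1], [[0, 0, 0], [0, 0, -4], 1], [[0, 0, 0], [0, 0, -4], 1], [[0, 0, 0], [0, 0, 0], 1], [[0, 0, 0], [0, 0, 0], 1]]'

```text
time_s: 3.82
eef_pos: [0.4993, -0.3197, 0.2006]
eef_rot: [-3.105, -0.466, 0.002]
ft_force: [-0.7, -0.3, -0.2]
width: 0.698
grip_force: 12.0
```

Run:
```python
from h import *
go([.593,.109,.19],-73)
```

```text
yaw now -72.9 turn z 0.1 shift in now axes cm [ 21.54 -38.23   1.1 ] after turn [ 21.49 -38.25   1.1 ] tilt [-0.002  0.001 -1.   ]
```

>>> drive_tool --motion '[[[0, 0, 0], [2.15, -3.82, 0], 1], [[0, 0, 0], [2.15, -3.82, 0], 1], [[0, 0, 0], [2.15, -3.82, 0], 1], [[0, 0, 0], [2.15, -3.82, 0], 1], [[0, 0, 0], [2.15, -3.82, 0], 1], [[0, 0, 0], [2.15, -3.82, 0], 1], [[0, 0, 0], [2.15, -3.82, 0], 1], [[0, 0, 0], [2.15, -3.82, 0], 1], [[0, 0, 0], [2.15, -3.82, 0], 1], [[0, 0, 0], [2.15, -3.82, 0], 1], [[0, 0, 0], [0, 0, 0], 1], [[0, 0, 0], [0, 0, 0], 1]]'

```text
time_s: 5.32
eef_pos: [0.5923, 0.1077, 0.1997]
eef_rot: [3.107, 0.467, -0.006]
ft_force: [0.6, -0.1, -1.4]
width: 0.703
grip_force: 12.0
```

Run:
```python
from h import *
st=robot.get_state(); print(st["qpos"],st["ft_force"])
go([.593,.109,.09],-73)
s=robot.read_camera("scene"); i=s["img"][130:290,260:460]; cv2.imwrite("pics/p1.png",cv2.resize(i,None,fx=3.7,fy=3.7,interpolation=cv2.INTER_CUBIC))
p=st["eef_pos"]; print((pix(s,[p+[0,0,.0187],p-[0,0,.05],[.593,.109,.08],[.593,.109,.012]])-[260,130])*3.7)
```

```text
[-5.30103118e-03  5.24170210e-01  1.51301224e+00 -7.12928543e-04
  1.10815736e+00  1.26738694e+00] [ 0.64781867 -0.07500535 -1.37949678]
yaw now -72.9 turn z 0.1 shift in now axes cm [ 0.15 -0.1  10.97] after turn [ 0.15 -0.1  10.97] tilt [-0.004 -0.001 -1.   ]
[[348.3237279  179.79815032]
 [341.87928444 280.67303761]
 [337.82319663 377.41623282]
 [331.85872672 467.19179676]]
```

View pics/p1.png

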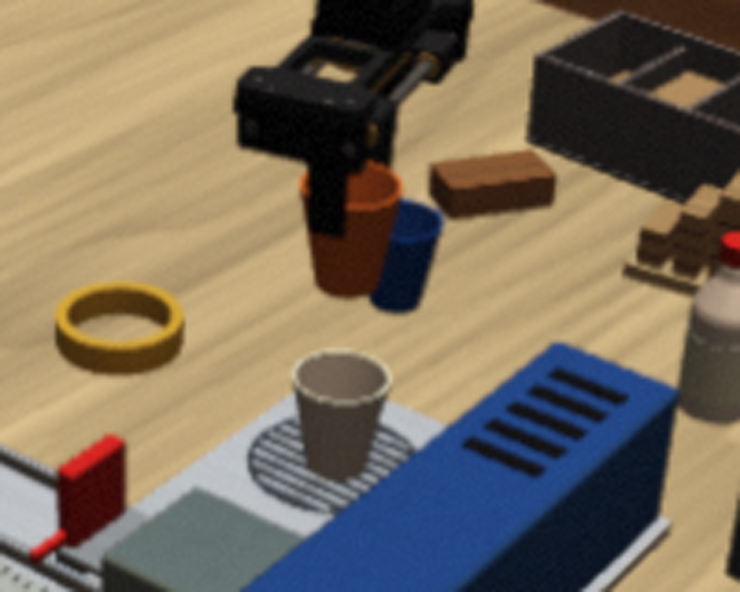

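The orange pot hangs upright in the gripper, foot near (347,282) and directly above the white rim at (342,378). I'll lower it.

>>> drive_tool --motion '[[[0, 0, 0], [0.15, -0.1, 3], 1], [[0, 0, 0], [0, 0, 3], 1], [[0, 0, 0], [0, 0, 2], 1], [[0, 0, 0], [0, 0, 1.5], 1], [[0, 0, 0], [0, 0, 1], 1], [[0, 0, 0], [0, 0, 0.4], 1], [[0, 0, 0], [0, 0, 0], 1], [[0, 0, 0], [0, 0, 0], 1]]'

```text
time_s: 6.38
eef_pos: [0.5951, 0.1094, 0.0932]
eef_rot: [3.107, 0.466, 0.002]
ft_force: [0.5, 0.4, -0.7]
width: 0.701
grip_force: 12.0
```

>>> drive_tool --motion '[[[0, 0, 0], [0, 0, 0.3], 1], [[0, 0, 0], [0, 0, 0.1], 1], [[0, 0, 0], [0, 0, 0], 1]]'

```text
time_s: 6.75
eef_pos: [0.596, 0.1095, 0.0907]
eef_rot: [3.106, 0.466, 0.006]
ft_force: [-1.7, 0.4, 8.8]
width: 0.697
grip_force: 12.0
```

>>> drive_tool --motion '[[[0, 0, 0], [0, 0, 0], -1], [[0, 0, 0], [0, 0, 0], -1], [[0, 0, 0], [0, 0, 0], -1], [[0, 0, 0], [0, 0, -3], -1], [[0, 0, 0], [0, 0, -4], -1], [[0, 0, 0], [0, 0, -4], -1], [[0, 0, 0], [0, 0, -1], -1], [[0, 0, 0], [0, 0, 0], -1]]'

```text
time_s: 7.75
eef_pos: [0.5945, 0.1093, 0.2084]
eef_rot: [3.107, 0.466, 0.0]
ft_force: [-0.0, -0.7, -0.3]
width: 0.998
grip_force: 0.0
```

Run:
```python
from h import *
go([.4805,.313,.13],-73)
for n in("scene","top"):
    r=robot.read_camera(n); x,y=pix(r,[[.593,.109,.06]])[0].astype(int)
    cs=blobs(r,*OR,20,(x-40,y-45,x+40,y+45)); print(n,[rimfix(r,c,.106) for c in cs],[cv2.boundingRect(c) for c in cs],pix(r,[[.593,.109,.106]]))
    if n=="scene":
        i=r["img"][y-50:y+50,x-60:x+60]; cv2.imwrite("pics/n1.png",cv2.resize(i,None,fx=5,fy=5,interpolation=cv2.INTER_CUBIC)); print(x,y)
```

```text
yaw now -72.9 turn z 0.1 shift in now axes cm [ -4.92 -22.82   7.84] after turn [ -4.95 -22.82   7.84] tilt [ 0. -0. -1.]
scene [(array([0.59266162, 0.11211809]), np.float64(0.0008782855702268785))] [(339, 215, 28, 23)] [[351.93665726 222.38402349]]
350 239
top [] [] [[287.18826126 238.6620669 ]]
```

View pics/n1.png

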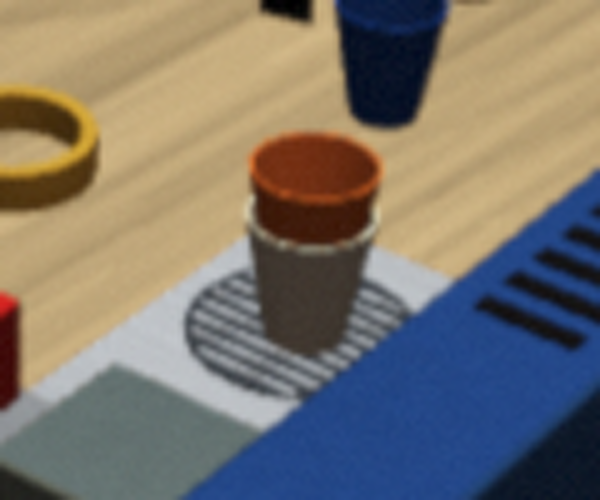

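The orange pot sits upright in the white one: its rim is at (316,167), over the white rim at (312,225), and the stack stayed in place. Next is the blue pot.

>>> drive_tool --motion '[[[0, 0, 0], [-0.8, -3.8, 0], -1], [[0, 0, 0], [-0.8, -3.8, 0], -1], [[0, 0, 0], [-0.8, -3.8, 1], -1], [[0, 0, 0], [-0.8, -3.8, 2.0], -1], [[0, 0, 0], [-0.8, -3.8, 2.2], -1], [[0, 0, 0], [-0.9, -3.8, 2.4], -1], [[0, 0, 0], [0, 0, 0], -1], [[0, 0, 0], [0, 0, 0], -1]]'

```text
time_s: 8.85
eef_pos: [0.4808, 0.3125, 0.1316]
eef_rot: [3.106, 0.467, -0.002]
ft_force: [0.4, -0.4, -0.4]
width: 0.999
grip_force: 0.0
```

Run:
```python
from h import *
go([.4815,.313,.05],-73)
s=robot.read_camera("scene"); i=s["img"][120:240,300:460]; cv2.imwrite("pics/b1.png",cv2.resize(i,None,fx=5,fy=5,interpolation=cv2.INTER_CUBIC))
p=robot.get_state()["eef_pos"]; y=.0435*np.array([np.cos(np.radians(-73)),np.sin(np.radians(-73)),0])
print((pix(s,[p-y,p+y,[.481,.313,.068],[.481,.313,0]])-[300,120])*5)
```

```text
yaw now -72.9 turn z 0.1 shift in now axes cm [ 0.09 -0.03  8.16] after turn [ 0.09 -0.03  8.16] tilt [-0.001 -0.001 -1.   ]
[[372.44790918 206.50723695]
 [312.65561023 273.84016349]
 [334.8819363  348.33571661]
 [326.2548247  459.65166857]]
```

View pics/b1.png

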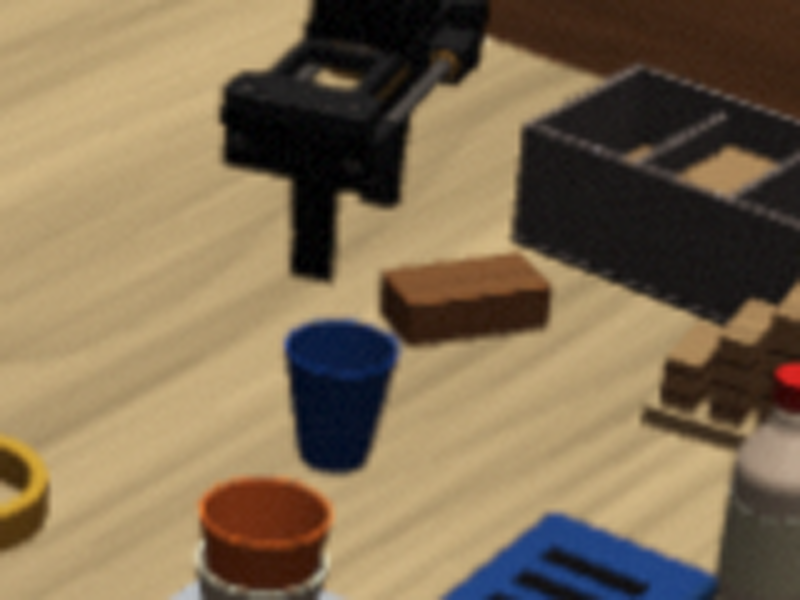

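The gripper hovers over the blue pot. Its rim is at (343,350), about 2–3 mm right of where I predicted, so I'll correct slightly and grasp.

>>> drive_tool --motion '[[[0, 0, 0], [0.25, -0.07, 3], -1], [[0, 0, 0], [0, 0, 3], -1], [[0, 0, 0], [0, 0, 2.1], -1], [[0, 0, 0], [0, 0, 0], -1], [[0, 0, 0], [0, 0, 0], 1], [[0, 0, 0], [0, 0, 0], 1], [[0, 0, 0], [0, 0, 0], 1], [[0, 0, 0], [0, 0, 0], 1], [[0, 0, 0], [0, 0, 0], 1]]'

```text
time_s: 10.02
eef_pos: [0.4836, 0.3147, 0.0522]
eef_rot: [-3.106, -0.466, -0.002]
ft_force: [0.6, 0.4, 3.5]
width: 0.681
grip_force: 12.0
```

>>> drive_tool --motion '[[[0, 0, 0], [0, 0, -3], 1], [[0, 0, 0], [0, 0, -5], 1], [[0, 0, 0], [0, 0, -5], 1], [[0, 0, 0], [0, 0, -5], 1], [[0, 0, 0], [0, 0, 0], 1], [[0, 0, 0], [0, 0, 0], 1]]'

```text
time_s: 10.78
eef_pos: [0.4821, 0.3139, 0.2308]
eef_rot: [3.106, 0.466, -0.003]
ft_force: [0.0, -0.0, -1.2]
width: 0.68
grip_force: 12.0
```

Run:
```python
from h import *
go([.595,.11,.23],-73)
```

```text
yaw now -72.9 turn z 0.1 shift in now axes cm [ 4.8  22.81  0.07] after turn [ 4.83 22.8   0.07] tilt [-0.002 -0.001 -1.   ]
```

>>> drive_tool --motion '[[[0, 0, 0], [0.8, 3.8, 0], 1], [[0, 0, 0], [0.8, 3.8, 0], 1], [[0, 0, 0], [0.8, 3.8, 0], 1], [[0, 0, 0], [0.8, 3.8, 0], 1], [[0, 0, 0], [0.8, 3.8, 0], 1], [[0, 0, 0], [0.8, 3.8, 0], 1], [[0, 0, 0], [0, 0, 0], 1], [[0, 0, 0], [0, 0, 0], 1]]'

```text
time_s: 11.78
eef_pos: [0.5943, 0.1106, 0.2295]
eef_rot: [-3.106, -0.465, 0.007]
ft_force: [0.5, 0.8, -0.9]
width: 0.683
grip_force: 12.0
```

Run:
```python
from h import *
st=robot.get_state(); p=st["eef_pos"]; go([.595,.11,.116],-73); print(st["ft_force"])
s=robot.read_camera("scene")
e=pix(s,[p+[0,0,.0165],p-[0,0,.0515],[.595,.111,.106],[.593,.109,.012]]); print(e)
x,y=e[:2].mean(0).astype(int)
for c in blobs(s,(100,80,20),(130,255,255),20,(x-35,y-35,x+35,y+35)):
    q=c.reshape(-1,2); b=cv2.boundingRect(c); ml=np.median(q[q[:,1]>b[1]+b[3]-4],0); print(b,cv2.contourArea(c),"low rows x",q[q[:,1]>b[1]+b[3]-5][:,0].min(),q[q[:,1]>b[1]+b[3]-5][:,0].max(),"rect",cv2.minAreaRect(c))
i=s["img"][y-45:y+75,x-60:x+60]; cv2.imwrite("pics/b2.png",cv2.resize(i,None,fx=5,fy=5,interpolation=cv2.INTER_CUBIC))
```

```text
yaw now -73.0 turn z 0.0 shift in now axes cm [ 0.09  0.1  11.35] after turn [ 0.09  0.1  11.35] tilt [-0.005  0.001 -1.   ]
[ 0.48202366  0.77200905 -0.90321578]
[[356.45875604 167.11758825]
 [354.66926486 194.66360906]
 [353.17179769 222.37497192]
 [349.69154776 256.26805318]]
(343, 161, 27, 36) 466.5 low rows x 347 361 rect ((357.4154357910156, 178.8230743408203), (34.481651306152344, 26.171329498291016), 82.87498474121094)
```

The held blue pot hangs upright and lines up with the stack to within 1 px, so I'll lower it.

>>> drive_tool --motion '[[[0, 0, 0], [0.05, 0.05, 3], 1], [[0, 0, 0], [0, 0, 3], 1], [[0, 0, 0], [0, 0, 2], 1], [[0, 0, 0], [0, 0, 1.5], 1], [[0, 0, 0], [0, 0, 1.2], 1], [[0, 0, 0], [0, 0, 0.5], 1], [[0, 0, 0], [0, 0, 0.2], 1], [[0, 0, 0], [0, 0, 0.1], 1], [[0, 0, 0], [0, 0, 0], 1]]'

```text
time_s: 12.95
eef_pos: [0.5968, 0.11, 0.117]
eef_rot: [3.107, 0.466, 0.001]
ft_force: [-0.6, -0.2, -1.4]
width: 0.684
grip_force: 12.0
```

>>> drive_tool --motion '[[[0, 0, 0], [0, 0, 0.2], 1], [[0, 0, 0], [0, 0, 0.1], 1], [[0, 0, 0], [0, 0, 0], 1]]'

```text
time_s: 13.32
eef_pos: [0.5985, 0.11, 0.1162]
eef_rot: [3.106, 0.466, 0.008]
ft_force: [-0.8, -0.3, 10.0]
width: 0.685
grip_force: 12.0
```

>>> drive_tool --motion '[[[0, 0, 0], [0, 0, -0.1], -1], [[0, 0, 0], [0, 0, 0], -1], [[0, 0, 0], [0, 0, 0], -1], [[0, 0, 0], [0, 0, -3], -1], [[0, 0, 0], [0, 0, -4], -1], [[0, 0, 0], [0, 0, -4], -1], [[0, 0, 0], [0, 0, 0], -1], [[0, 0, 0], [0, 0, 0], -1]]'

```text
time_s: 14.32
eef_pos: [0.5957, 0.1101, 0.2237]
eef_rot: [-3.107, -0.466, 0.003]
ft_force: [-0.6, 0.3, -0.5]
width: 1.001
grip_force: 0.0
```

Run:
```python
from h import *
s=robot.read_camera("scene")
cs=blobs(s,(100,80,20),(130,255,255),20,(325,190,380,228))
for c in cs: print("blue",cv2.boundingRect(c),rimfix(s,c,.132))
for c in blobs(s,*OR,10,(325,190,380,245)): print("or",cv2.boundingRect(c))
print(pix(s,[[.595,.111,.132],[.595,.111,.106],[.595,.111,.08]]))
i=s["img"][170:270,300:460]
a=cv2.resize(i,None,fx=5,fy=5,interpolation=cv2.INTER_CUBIC); cv2.imwrite("pics/n2.png",a)
# handle: unit pose
O=np.array([.6043,.0261]); 
go([.543,-.062,.20],3.8)
```

```text
blue (341, 206, 26, 22) (array([0.59600897, 0.10903067]), np.float64(0.0014051022169757725))
or (339, 218, 28, 20)
[[353.82654793 212.56158567]
 [353.17179769 222.37497192]
 [352.52642035 231.99388235]]
yaw now -72.9 turn z -76.7 shift in now axes cm [-10.04  14.91   2.33] after turn [-16.82  -6.36   2.33] tilt [-0.003 -0.    -1.   ]
```

>>> drive_tool --motion '[[[0, 0, 0], [-2.5, 3.73, 0.2], 0], [[0, 0, 0], [-2.5, 3.73, 0.2], 0], [[0, 0, 0], [-2.5, 3.73, 0.2], 0], [[0, 0, 0], [-2.5, 3.73, 0.2], 0.05], [[0, 0, -9.6], [0, 0, 1], 0.05], [[0, 0, -9.6], [0, 0, 1], 0.05], [[0, 0, -9.6], [0, 0, 1], 0.05], [[0, 0, -9.6], [0, 0, 1], 0.05], [[0, 0, -9.6], [0, 0, 1], 0.05], [[0, 0, -9.6], [0, 0, 1], 0.05], [[0, 0, -9.6], [0, 0, 1], 0.05], [[0, 0, -9.5], [0, 0, 1], 0.05]]'

```text
time_s: 15.88
eef_pos: [0.5434, -0.0615, 0.1345]
eef_rot: [-2.139, -2.296, 0.002]
ft_force: [0.5, 1.3, 0.5]
width: 0.476
grip_force: 0.0
```

Run:
```python
from h import *
go([.543,-.062,.056],3.8); print(robot.get_state()["qpos"])
r=robot.read_camera("scene")
h=cv2.cvtColor(r["img"],cv2.COLOR_BGR2HSV); m=cv2.inRange(h,(0,150,60),(4,255,255))|cv2.inRange(h,(172,150,60),(180,255,255))
k=np.zeros_like(m);k[235:290,245:310]=255;ys,xs=np.nonzero(m&k); print(xs.min(),xs.max(),ys.min(),ys.max())
u=np.array([np.cos(np.radians(3.8)),np.sin(np.radians(3.8)),0]);v=np.array([-u[1],u[0],0])
H=np.array([.543,-.062,.084]); print(pix(r,[H+a*.007*u+b*.025*v for a in(-1,1) for b in(-1,1)]).round(1).tolist())
i=r["img"][170:290,240:400]; cv2.imwrite("pics/h1.png",cv2.resize(i,None,fx=5,fy=5,interpolation=cv2.INTER_CUBIC))
```

```text
yaw now 4.1 turn z 0.3 shift in now axes cm [-0.06 -0.01  7.85] after turn [-0.06 -0.01  7.85] tilt [-0.004  0.001 -1.   ]
[-3.17133654e-01  5.47011349e-01  1.70987564e+00  5.20582621e-06
  8.88488806e-01 -3.88177782e-01]
268 292 248 281
[[273.5, 256.3], [288.6, 246.3], [278.4, 258.7], [293.5, 248.6]]
```

Handle prediction matches to about 1 px. I'll descend and pinch.

>>> drive_tool --motion '[[[0, 0, 0], [0, 0, 3], 0.05], [[0, 0, 0], [0, 0, 2.5], 0.05], [[0, 0, 0], [0, 0, 1.5], 0.05], [[0, 0, 0], [0, 0, 1], 0.05], [[0, 0, 0], [0, 0, 0], 0.05]]' --grip_force 12

```text
time_s: 16.55
eef_pos: [0.5443, -0.0618, 0.0559]
eef_rot: [-2.147, -2.292, 0.001]
ft_force: [0.4, 0.0, 0.1]
width: 0.475
grip_force: 0.0
```

>>> drive_tool --motion '[[[0, 0, 0], [0, 0, 0], 1], [[0, 0, 0], [0, 0, 0], 1], [[0, 0, 0], [0, 0, 0], 1], [[0, 0, 0], [0, 0, 0], 1]]' --grip_force 40

```text
time_s: 17.05
eef_pos: [0.5443, -0.0619, 0.057]
eef_rot: [-2.146, -2.294, 0.001]
ft_force: [-1.3, -0.2, 4.7]
width: 0.158
grip_force: 40.0
```

```bash
cat >> h.py <<'E'
def red_green(show=None):
    """unit-x gap of pointer tip to green clip from both views"""
    u=np.array([np.cos(np.radians(3.6)),np.sin(np.radians(3.6))]); out={}
    for n in("top","scene"):
        r=robot.read_camera(n); h=cv2.cvtColor(r["img"],cv2.COLOR_BGR2HSV)
        x,y=pix(r,[[.50,-.11,.03]])[0].astype(int); k=np.zeros(h.shape[:2],np.uint8); k[y-35:y+35,x-45:x+45]=255
        g=cv2.inRange(h,(45,80,40),(85,255,255))&k; m=(cv2.inRange(h,(0,120,60),(6,255,255))|cv2.inRange(h,(170,120,60),(180,255,255)))&k
        ys,xs=np.nonzero(g); G=plane(r,np.c_[xs,ys],.038)[:,:2]; a=G@u
        ys,xs=np.nonzero(m); P=plane(r,np.c_[xs,ys],.038)[:,:2]; v=P@[-u[1],u[0]]
        gv=(G@[-u[1],u[0]]); T=P[v<v.min()+.012]
        print(n,"green u mean %.4f [%.4f %.4f] v [%.4f %.4f]"%(a.mean(),a.min(),a.max(),gv.min(),gv.max()),"pointer u mean %.4f [%.4f %.4f] vmin %.4f n %d"%((T@u).mean(),(T@u).min(),(T@u).max(),v.min(),len(T)),"gap mm %.1f"%(((T@u).mean()-a.mean())*1000))
        if show: i=r["img"][y-30:y+30,x-40:x+40]; out[n]=cv2.resize(i,None,fx=10 if n=="scene" else 10,fy=10,interpolation=cv2.INTER_CUBIC)
    return out
E
python3 - <<'E'
from h import *
st=robot.get_state(); print(st["eef_pos"],st["ft_force"],st["qpos"])
red_green()
E
```

```text
[ 0.54428942 -0.0619482   0.05698194] [-1.29457367 -0.17131885  4.68631162] [-3.17099182e-01  6.74240635e-01  1.75537828e+00 -7.20712654e-04
  7.12459791e-01 -3.83090960e-01]Traceback (most recent call last):
  File "<stdin>", line 3, in <module>
  File "h.py", line 54, in red_green
    ys,xs=np.nonzero(g); G=plane(r,np.c_[xs,ys],.038)[:,:2]; a=G@u
                           ~~~~~^^^^^^^^^^^^^^^^^^^^^
  File "h.py", line 13, in plane
    c,d=rays(r,p); return c+d*((z-c[2])/d[:,2])[:,None]
        ~~~~^^^^^
  File "h.py", line 9, in rays
    M=r["camera_from_world"]; s=und(r,p)
                                ~~~^^^^^
  File "h.py", line 7, in und
    return cv2.undistortPoints(np.array(p,float).reshape(-1,1,2),r["K"],D(r)).reshape(-1,2)
           ~~~~~~~~~~~~~~~~~~~^^^^^^^^^^^^^^^^^^^^^^^^^^^^^^^^^^^^^^^^^^^^^^^
cv2.error: OpenCV(4.12.0) /io/opencv/modules/calib3d/src/undistort.dispatch.cpp:347: error: (-215:Assertion failed) CV_IS_MAT(_src) && CV_IS_MAT(_dst) && (_src->rows == 1 || _src->cols == 1) && (_dst->rows == 1 || _dst->cols == 1) && _src->cols + _src->rows - 1 == _dst->rows + _dst->cols - 1 && (CV_MAT_TYPE(_src->type) == CV_32FC2 || CV_MAT_TYPE(_src->type) == CV_64FC2) && (CV_MAT_TYPE(_dst->type) == CV_32FC2 || CV_MAT_TYPE(_dst->type) == CV_64FC2) in function 'cvUndistortPointsInternal'
```

The handle is pinched at 13.7 mm. The arm hides the top view, so I'll get the pull distance from the first top and scene pictures, both taken with the gate shut.

Run:
```python
from h import *
u=np.array([np.cos(np.radians(3.6)),np.sin(np.radians(3.6))]);vv=np.array([-u[1],u[0]])
def sub(img,x0,y0,x1,y1,kind,f=8):
    c=img[y0:y1,x0:x1].astype(float); b,g,r=c[...,0],c[...,1],c[...,2]
    w=np.clip((r-np.maximum(g,b)) if kind=="r" else (g-np.maximum(r,b)),0,None); return w
for n in("top","scene"):
    r=robot.read_camera(n); img=cv2.imread(f"pics/{n}0.png")
    box=(335,240,390,290) if n=="top" else (240,240,300,295)
    for kind in "gr":
        w=sub(img,*box,kind); ys,xs=np.nonzero(w>25); ww=w[ys,xs]; px=np.c_[xs+box[0],ys+box[1]]
        for z in((.032,.040) if kind=="g" else (.038,)):
            P=plane(r,px,z)[:,:2]; a,b=P@u,P@vv
            s=np.ones(len(a),bool) if kind=="g" else (b<b.min()+.020)&(b>b.min()+.002)
            print(n,kind,z,"n",s.sum(),"u %.4f"%np.average(a[s],weights=ww[s]),"[%.4f %.4f]"%(a[s].min(),a[s].max()),"v %.4f [%.4f %.4f]"%(np.average(b[s],weights=ww[s]),b[s].min(),b[s].max()), "px",np.average(px[s],axis=0,weights=ww[s]).round(2))
# composite close-ups
t=cv2.imread("pics/top0.png")[240:285,335:395]; s=cv2.imread("pics/scene0.png")[240:295,240:300]
a=cv2.resize(t,None,fx=6.6,fy=6.6,interpolation=cv2.INTER_CUBIC);b=cv2.resize(s,None,fx=6.6,fy=6.6,interpolation=cv2.INTER_CUBIC)
H=max(a.shape[0],b.shape[0]);cv2.imwrite("pics/comp.png",np.hstack([cv2.copyMakeBorder(q,0,H-q.shape[0],0,4,0) for q in(a,b)]))
```

```text
top g 0.032 n 31 u 0.4945 [0.4898 0.4994] v -0.1615 [-0.1739 -0.1502] px [374.82 270.5 ]
top g 0.04 n 31 u 0.4932 [0.4886 0.4981] v -0.1605 [-0.1728 -0.1492] px [374.82 270.5 ]
top r 0.038 n 17 u 0.5402 [0.5361 0.5437] v -0.1399 [-0.1483 -0.1310] px [365.19 255.32]
scene g 0.032 n 58 u 0.4932 [0.4834 0.5010] v -0.1588 [-0.1743 -0.1419] px [249.39 276.95]
scene g 0.04 n 58 u 0.5008 [0.4911 0.5085] v -0.1664 [-0.1817 -0.1496] px [249.39 276.95]
scene r 0.038 n 66 u 0.5273 [0.5106 0.5471] v -0.2078 [-0.2181 -0.2007] px [245.07 291.63]
```

Top view, gate shut: pointer at u = 0.5402 and clip at u ≈ 0.494 along the unit's x, so the pull is about 46 mm. Pulling now.

>>> drive_tool --motion '[[[0, 0, 0], [0, -0.8, 0], 1], [[0, 0, 0], [0, -1, 0], 1], [[0, 0, 0], [0, -1, 0], 1], [[0, 0, 0], [0, -1, 0], 1], [[0, 0, 0], [0, -0.7, 0], 1], [[0, 0, 0], [0, 0, 0], 1], [[0, 0, 0], [0, 0, 0], 1], [[0, 0, 0], [0, 0, 0], 1]]' --grip_force 45

```text
time_s: 18.2
eef_pos: [0.5043, -0.0649, 0.057]
eef_rot: [2.144, 2.286, 0.009]
ft_force: [8.8, 5.7, -1.5]
width: 0.159
grip_force: 45.2
```

Run:
```python
from h import *
st=robot.get_state(); p=st["eef_pos"]; u=np.array([np.cos(np.radians(3.7)),np.sin(np.radians(3.7))]); print(p,st["ft_force"],"pull mm",((np.array([.5443,-.0619])-p[:2])@u)*1000)
s=robot.read_camera("scene"); t=robot.read_camera("top")
a=s["img"][235:300,215:315]; b=s["img"][180:280,300:400]; c=t["img"][235:290,335:395]
f=lambda q,k:cv2.resize(q,None,fx=k,fy=k,interpolation=cv2.INTER_CUBIC)
a=f(a,8);row=[f(b,2),f(c,3.6)]
H=200; cv2.imwrite("pics/fin.png",np.vstack([f(s["img"][240:290,225:305],10)[:400], np.hstack([cv2.copyMakeBorder(q[:200],0,max(0,200-q.shape[0]),0,0,0) for q in row]+[np.zeros((200,800-sum(q.shape[1] for q in row),3),np.uint8)])]))
```

```text
[ 0.50433485 -0.06493384  0.05698018] [ 8.84174573  5.67439904 -1.47557266] pull mm 40.07762458886467
```

View pics/fin.png

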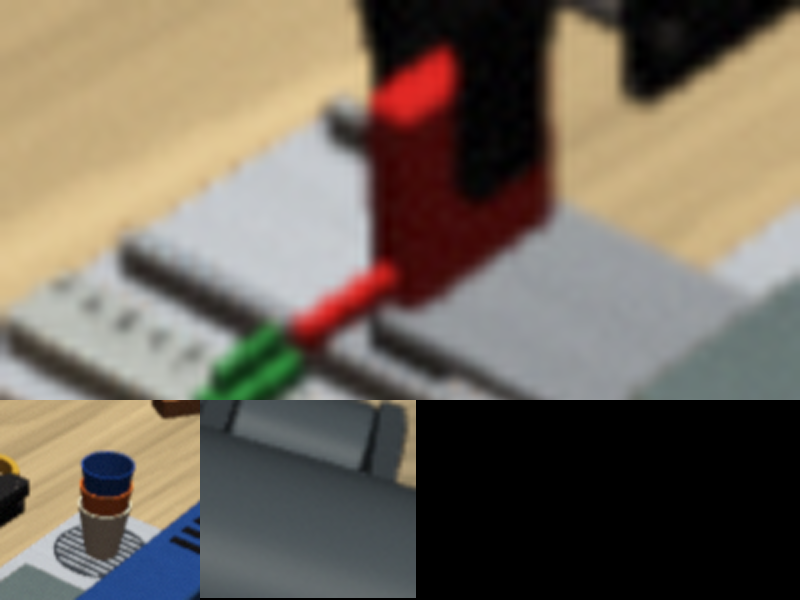

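The stack of white, orange and blue is upright and nested. The pointer tip, at crop (295,335), is still a few mm short of the clip's ridge: the pull is 40.1 mm and needs to be about 46.

>>> drive_tool --motion '[[[0, 0, 0], [0, -0.4, 0], 1], [[0, 0, 0], [0, -0.2, 0], 1], [[0, 0, 0], [0, 0, 0], 1], [[0, 0, 0], [0, 0, 0], 1], [[0, 0, 0], [0, 0, 0], 1]]'

```text
time_s: 18.92
eef_pos: [0.4986, -0.0653, 0.057]
eef_rot: [2.143, 2.286, 0.01]
ft_force: [8.8, 5.7, -2.8]
width: 0.158
grip_force: 45.2
```

```bash
cat > m.py <<'E'
from h import *
st=robot.get_state(); p=st["eef_pos"]; u=np.array([np.cos(np.radians(3.7)),np.sin(np.radians(3.7))]); vv=np.array([-u[1],u[0]])
pull=((np.array([.5443,-.0619])-p[:2])@u); print(p,st["ft_force"],"pull mm",pull*1000)
s=robot.read_camera("scene")
def meas(img,x0,y0,x1,y1,kind):
    c=img[y0:y1,x0:x1].astype(float); b,g,r=c[...,0],c[...,1],c[...,2]
    w=np.clip((r-np.maximum(g,b)) if kind=="r" else (g-np.maximum(r,b)),0,None); ys,xs=np.nonzero(w>25); P=plane(s,np.c_[xs+x0,ys+y0],.038)[:,:2]
    return P@u,P@vv,w[ys,xs]
for nm,img in(("shut",cv2.imread("pics/scene0.png")),("now",s["img"])):
    x0,y0=pix(s,[[*(u*(.53 if nm=="shut" else .53-pull)+vv*-.145),.038]])[0].astype(int)
    a,b,w=meas(img,x0-20,y0-20,x0+20,y0+20,"r"); k=(b<-.122)&(b>-.146)&(a<.56-(0 if nm=="shut" else pull))&(a>.52-(0 if nm=="shut" else pull))
    print(nm,"pointer u %.4f n %d"%(np.average(a[k],weights=w[k]),k.sum()),"v %.4f..%.4f"%(b[k].min(),b[k].max()),"bins",[round(float(np.average(a[k&(b>q)&(b<=q+.006)],weights=w[k&(b>q)&(b<=q+.006)])),4) for q in(-.146,-.14,-.134,-.128) if (k&(b>q)&(b<=q+.006)).any()])
    a,b,w=meas(img,235,262,262,292,"g"); print("   green at .038: u %.4f [%.4f %.4f] n %d"%(np.average(a,weights=w),a.min(),a.max(),len(a)))
# brightness profile of clip across u (z=.040 plane), averaged along v
for nm in("pics/scene0.png",):
    img=cv2.imread(nm).astype(np.float32)
    for z in(.040,.034):
        U=np.arange(.480,.516,.002); pr=[]
        for q in U:
            V=np.linspace(-.168,-.154,9); pp=pix(s,[[*(u*q+vv*v),z] for v in V]).astype(np.float32)
            pr.append(cv2.remap(img,pp[None,:,0],pp[None,:,1],cv2.INTER_CUBIC)[0,:,1].mean()-cv2.remap(img,pp[None,:,0],pp[None,:,1],cv2.INTER_CUBIC)[0,:,2].mean())
        print(z,[(round(float(q)*1000),int(v)) for q,v in zip(U,pr)])
E
python3 m.py
```

```text
[ 0.49864293 -0.06532336  0.05699254] [ 8.83122238  5.66551625 -2.79790067] pull mm 45.7828225388175
shut pointer u 0.5373 n 42 v -0.1448..-0.1227 bins [0.5368, 0.5369, 0.537, 0.5384]
   green at .038: u 0.4986 [0.4889 0.5064] n 58
now pointer u 0.4912 n 41 v -0.1458..-0.1221 bins [0.4911, 0.491, 0.4911, 0.4915]
   green at .038: u 0.4987 [0.4889 0.5072] n 62
0.04 [(480, 1), (482, 1), (484, 0), (486, 0), (488, 1), (490, 13), (492, 45), (494, 67), (496, 54), (498, 33), (500, 36), (502, 58), (504, 67), (506, 48), (508, 25), (510, 11), (512, 4), (514, 1), (516, 0)]
0.034 [(480, 2), (482, 2), (484, 8), (486, 28), (488, 51), (490, 52), (492, 38), (494, 36), (496, 60), (498, 81), (500, 70), (502, 43), (504, 22), (506, 11), (508, 5), (510, 2), (512, 1), (514, 2), (516, 2)]
```

```bash
cat > n.py <<'E'
from h import *
u=np.array([np.cos(np.radians(3.7)),np.sin(np.radians(3.7))]); vv=np.array([-u[1],u[0]])
def prof(r,img,z,U,v0,v1,kind):
    out=[]
    for q in U:
        pp=pix(r,[[*(u*q+vv*v),z] for v in np.linspace(v0,v1,15)]).astype(np.float32)
        c=cv2.remap(img,pp[None,:,0],pp[None,:,1],cv2.INTER_LINEAR)[0].mean(0)
        out.append((c[2]-max(c[0],c[1])) if kind=="r" else (c[1]-max(c[2],c[0])))
    out=np.clip(out,0,None); print(kind,z,"centroid %.4f"%np.average(U,weights=out),[(round(float(q)*1000,1),int(o)) for q,o in zip(U,out)])
t=robot.read_camera("top"); s=robot.read_camera("scene"); 
T=cv2.imread("pics/top0.png").astype(np.float32); S0=cv2.imread("pics/scene0.png").astype(np.float32)
print("TOP0");prof(t,T,.038,np.arange(.530,.551,.0015),-.145,-.128,"r");prof(t,T,.038,np.arange(.482,.506,.0015),-.170,-.154,"g")
print("SCENE now");N=s["img"].astype(np.float32);prof(s,N,.038,np.arange(.480,.503,.0015),-.146,-.130,"r");prof(s,N,.040,np.arange(.482,.513,.0015),-.172,-.156,"g")
E
python3 n.py
```

```text
TOP0
r 0.038 centroid 0.5397 [(530.0, 0), (531.5, 0), (533.0, 0), (534.5, 1), (536.0, 36), (537.5, 82), (539.0, 108), (540.5, 108), (542.0, 83), (543.5, 35), (545.0, 0), (546.5, 0), (548.0, 0), (549.5, 0), (551.0, 0)]
g 0.038 centroid 0.4932 [(482.0, 0), (483.5, 0), (485.0, 0), (486.5, 4), (488.0, 22), (489.5, 43), (491.0, 52), (492.5, 56), (494.0, 61), (495.5, 57), (497.0, 42), (498.5, 20), (500.0, 2), (501.5, 0), (503.0, 0), (504.5, 0), (506.0, 0)]
SCENE now
r 0.038 centroid 0.4912 [(480.0, 0), (481.5, 0), (483.0, 0), (484.5, 18), (486.0, 52), (487.5, 92), (489.0, 125), (490.5, 139), (492.0, 130), (493.5, 105), (495.0, 74), (496.5, 46), (498.0, 25), (499.5, 10), (501.0, 2), (502.5, 0)]
g 0.04 centroid 0.5002 [(482.0, 1), (483.5, 1), (485.0, 1), (486.5, 1), (488.0, 3), (489.5, 10), (491.0, 23), (492.5, 40), (494.0, 50), (495.5, 50), (497.0, 42), (498.5, 35), (500.0, 40), (501.5, 53), (503.0, 65), (504.5, 64), (506.0, 52), (507.5, 36), (509.0, 22), (510.5, 13), (512.0, 8)]
```

The top view is insensitive to height and gives a pull of 45.5–46.3 mm, against 45.8 mm now. The coarser scene view suggests I've pulled very slightly too far, so I'll back off about half a millimetre and settle.

>>> drive_tool --motion '[[[0, 0, 0], [0, 0.06, 0], 1], [[0, 0, 0], [0, 0, 0], 1], [[0, 0, 0], [0, 0, 0], 1], [[0, 0, 0], [0, 0, 0], 1], [[0, 0, 0], [0, 0, 0], 1], [[0, 0, 0], [0, 0, 0], 1], [[0, 0, 0], [0, 0, 0], 1], [[0, 0, 0], [0, 0, 0], 1]]'

```text
time_s: 20.08
eef_pos: [0.4993, -0.0653, 0.057]
eef_rot: [2.143, 2.286, 0.01]
ft_force: [8.0, 5.4, -2.1]
width: 0.152
grip_force: 45.2
```

```bash
python3 m.py | head -3
python3 - <<'E'
from h import *
s=robot.read_camera("scene")
for c in blobs(s,(100,80,20),(130,255,255),20,(325,190,380,228)): print("blue rim",cv2.boundingRect(c),rimfix(s,c,.132))
print(robot.get_state()["qvel"].round(4))
E
```

```text
[ 0.49929488 -0.06527269  0.05699395] [ 7.95464793  5.41868806 -2.12151098] pull mm 45.12895674007017
shut pointer u 0.5373 n 42 v -0.1448..-0.1227 bins [0.5368, 0.5369, 0.537, 0.5384]
   green at .038: u 0.4986 [0.4889 0.5064] n 58
blue rim (341, 206, 26, 22) (array([0.59600897, 0.10903067]), np.float64(0.0014051022169939578))
[-0.0016  0.0005 -0.0006 -0.0002 -0.0006 -0.0004]
```

```bash
python3 -c "
from rig import robot
print(robot.job_done())"
```

```text
the job is handed in; nothing more can be done
None
```

I've handed the job in at about 20 s: the orange and blue pots are nested upright in the white one on the grille, and the gripper is still holding the air-gate handle at 45.1 mm of pull. I aimed for 45.5–46.3 mm from the top view, which the arm later hid; the coarser scene view suggested up to 3 mm less, so the pointer could be a millimetre or more off the clip.

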